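Set and lock the margin wheel of a booklet punch

TASK

Turn the wheel on top of the booklet punch until the pointer on its far rim points into the gap between the two upright steel prongs of the setting gate. Then push the lock lever all the way over to the far side so that the setting is locked, and leave the gate, the mug, the stapler and the tape roll where they are.

Things in the scene. Friction and masses are not known exactly. Their poses are not given: they have to be found in the camera images.
- hub (a point): Point on the wheel's vertical axis, 125 mm above the table; x points to the punch's far side, y to its left, z up. The punch is a fixed off-white box, 300 mm deep, 420 wide, deck 90 mm up, with a 30 mm wide strip along its front edge to 106 mm; its centre is at x +10, y -80 mm from here. The wheel is a solid black disc, 140 mm across, top 120 mm up, with a 32 mm hub cap 6 mm high.
- peg_top (a point): Centre of the top of the round upright grey peg by which the wheel is pushed round: 26 mm across, 45 mm tall (120 to 165 mm above the table), 55 mm from the wheel's axis, exactly opposite the pointer, fixed to the wheel.
- pointer_tip (a point): Tip of the black pointer that sticks out level from the wheel's rim, 90 mm from the axis, 111 mm above the table; its last 10 mm are 7 mm wide. The point turns with the wheel; its x axis points outwards along the pointer.
- wheel (a joint): Angle of the wheel, rad: 0 when the pointer points straight to the machine's far side, growing anticlockwise as seen from above; end stops at -1.7 and 1.0. It turns stiffly (about 4 N at the peg) and stays where it is left. It starts at -1.4 to -0.6.
- gate_mid (a point): Where the pointer's tip should stand: 90 mm from the wheel's axis, on the middle line of the gate's gap; x points outwards through the gap. The gate is a dark steel clip on the deck just outside the wheel's far rim: two upright prongs 12 mm wide with a 14 mm gap between them, 98 to 112 mm from the axis, reaching 127 mm above the table.
- gate (a joint): Angle of the gate about the wheel's axis, rad, counted as for the wheel (the pointer is in the middle of the gap when both are equal). It is already set, between -0.1 and 0.5; it is stiff, and is to be left alone.
- lock_tip (a point): Centre of the black ball, 26 mm across, at the end of the lock lever, a thin steel stick on a small dark block (70 x 50 x 25 mm) on the deck. The lever's hinge lies 85 mm from this point, 20 mm nearer the front and 200 mm to the right of the wheel's axis, 112 mm above the table.
- lock (a joint): Lock lever angle, rad: 0 (unlocked) leans 0.5 rad from upright towards the punch's front, 1.0 (locked, end stop) leans 0.5 rad to its far side; it swings along the punch's x axis. It starts at 0 to 0.15, moves lightly (about 1 N) and stays where it is left.
- mug: White mug standing on the desk to the left of the punch, 82 mm across, 95 mm tall; origin at the centre of its underside. A bystander.
- stapler: Stapler lying on the desk to the right of the punch, 150 x 36 x 53 mm; origin at the centre of its underside, x along its length. A bystander.
- tape: Tape roll core lying flat on the punch's deck at the far right, 84 mm across, 24 mm high; origin at the centre of its underside. A bystander.

How it is judged:
By the outcome, as a careful person would: the job done as asked, in the order asked, and still so for the second after the job is handed in, with the robot touching nothing.
It also fails if it takes over 48 s, if anything falls off the work surface, if the arm or the gripper's body presses on something with over 40 N, if the wrist force passes 120 N, or if a joint passes its speed limit or range.

ROBOT

A 6-joint arm with a two-finger parallel gripper is mounted at the origin on the work surface. World frame = base frame: x ahead of the robot, y to its left, z up, the work surface at z = 0. Lengths are in mm, angles in degrees, forces in N, time in s.
With the tool pointing down it reaches from about 300 to 850 mm from the base axis. Payload 4.2 kg.
Tool frame: the origin (TCP) lies midway between the tips of the shut fingers; the grasp point (between the pads) lies 19 mm behind it (env.grip_point_offset is the distance from the TCP to the grasp point, in mm); z points along the fingers, x is the direction in which the jaws open and shut, and the axes are right-handed (so a half turn about z gives the same grasp; the last joint's range is limited). The gripper opens to 91 mm and grips with 3 to 60 N. Pads are 32 mm wide; open, the fingers measure 118 mm over their backs; the gripper's body (76 mm by 178 mm) begins 60 mm behind the grasp point.
Start: joints at [-76.318, 18.312, 89.639, -0, 72.044, -1.146], TCP at [147.157, -555.867, 213.976] pointing down, gripper open.
Joint ranges: [-177.97, 177.97], [-48.28, 115.42], [12.27, 149.76], [-77.06, 257.06], [2.81, 150.46], [-146.56, 146.56]. Speed limits (degrees/s): [147.25, 147.25, 180, 180, 180, 180].

INTERFACE

Orientations are given as [roll, pitch, yaw] about the fixed x, y, z axes, in that order (R = Rz(yaw) Ry(pitch) Rx(roll)).
In Python, from workcell import env gives the robot as it stands.
- The arm moves only by the shell command python3 -m pendant 'ROWS' [FORCE]. ROWS is JSON, a list of rows, each an object with "xyz": the shift along the tool's x, y, z in m, a list of three; "roll": the turn about the tool's z in degrees; "jaw": the closure, from 0 (fully open) to 1 (shut). A call has exactly 8 rows; each row is the pose to reach, as a shift and turn from the pose commanded when the call began, along the tool's axes at that moment; what a row does not reach only later rows make up. A row lasts 1/8 s, in which the tool goes at most 62.5 mm and 10.7 degrees, less where a joint would pass 70% of its speed; a pose out of reach is approached as far as the arm can. A call with a gripper value outside its range is refused whole. The fingers move at their own pace and stop on an object; FORCE is the grip in N (left out, the last holds). Time passes only in rows, so rows that repeat a pose let the fingers close, or fill a call up. It gives the time, the measured TCP pose, the force and the opening at its end, in the units of the state.
- env.state(): the state, without advancing time (a new reading comes with each control period).
- env.grab_frame(name): name is "scene" or "top" or "wrist"; returns (picture, depth): 400x640x3 uint8, blue, green, red; 400x640 float32, mm along the optical axis (not along the pixel's ray), 0 where there is no reading.
- env.camera_params(name): a dict with "camera_matrix" (3x3 intrinsics, pixels), "D" ([k1, k2, p1, p2, k3] as OpenCV has them; the pictures are not rectified), "cam_to_world" (4x4, takes a point from camera to world coordinates); the wrist camera has in their place "hand_eye" (4x4, takes a point from camera to tool coordinates, whose origin is the TCP and whose axes are the tool frame's). Camera axes: x right, y up, looking along -z (the intrinsics and any distortion apply to the point x, -y, -z); pixel columns grow to the right and rows downward; lengths in mm; the calibration is good to about 2 mm. A picture is of the moment at which its call begins: read the wrist's pose just before it. camera_params takes no time and is no camera call.
- env.job_done(): hands the job in, once; it reports no verdict.
The state is a dict: "time_s": time; "qpos": joint angles; "qvel": joint speeds; "effort": joint torques, N m; "ee_pos": TCP position; "ee_rot": TCP orientation; "force": force on the tool from outside, world axes, zero at the start; "torque": the same for the moment, N m; "gripper_width": finger opening in mm.
Only numpy, scipy, OpenCV 4.12 (cv2) and the standard library are available. Lean on these libraries where they do the work, as an engineer would, in place of code of your own. Each camera call takes 0.05 s, during which the arm holds its last target. There are 200 camera calls.

## Working session

There is one attempt and no reset: what is moved stays moved. The work goes in short steps, Python scripts to look and compute and a shell command to move; the robot and the scene stay as the last step left them, time stands still between calls to the robot, and variables do not carry over. Pictures are saved under pics/ and viewed, about 8 in all and at most 12, crops included, and the job is handed in when it is done.

```bash
mkdir -p pics && ls && cat > h.py <<'E'
import numpy as np, cv2, json
from workcell import env
def load(n):
    im,d=env.grab_frame(n); p=env.camera_params(n)
    return im,d,p
def c2w(p):
    if "cam_to_world" in p: return np.array(p["cam_to_world"])
    from scipy.spatial.transform import Rotation as R
    s=env.state(); T=np.eye(4); T[:3,:3]=R.from_euler('xyz',s["ee_rot"],degrees=True).as_matrix(); T[:3,3]=s["ee_pos"]
    return T@np.array(p["hand_eye"])
def ray(T,p,uv):
    q=cv2.undistortPoints(np.array(uv,float).reshape(-1,1,2),np.array(p["camera_matrix"]),np.array(p["D"])).reshape(-1,2)
    d=np.c_[q[:,0],-q[:,1],-np.ones(len(q))]
    return T[:3,3],d@T[:3,:3].T,d
def onplane(T,p,uv,z):
    o,d,_=ray(T,p,uv); return o+d*((z-o[2])/d[:,2])[:,None]
def bydepth(T,p,uv,dep):
    o,d,_=ray(T,p,uv); return o+d*np.array(dep).reshape(-1,1)
E
python3 - <<'E'
from h import *
for n in ("top","scene"):
    im,d,p=load(n); cv2.imwrite(f"pics/{n}0.png",im); np.savez(f"{n}0.npz",im=im,d=d,T=c2w(p),K=p["camera_matrix"],D=p["D"])
    print(n,c2w(p).round(2).tolist())
print(env.state())
E
```

```text
pics
top [[-0.0, 1.0, -0.08, 493.89], [-1.0, -0.0, -0.02, -25.62], [-0.02, 0.08, 1.0, 1265.77], [0.0, 0.0, 0.0, 1.0]]
scene [[0.86, -0.42, 0.31, 944.86], [0.52, 0.7, -0.49, -562.2], [-0.01, 0.58, 0.82, 1075.67], [0.0, 0.0, 0.0, 1.0]]
{'time_s': 0.1, 'qpos': array([-7.63198767e+01,  1.83486036e+01,  8.96966857e+01, -5.57087663e-04,
        7.20431934e+01, -1.14341994e+00]), 'qvel': array([ 0.08465009, -0.00684317, -0.04155483, -0.03297416, -0.04235084,
        0.0093515 ]), 'effort': array([-2.85262740e-04, -4.13335025e+01, -2.32509452e+01,  7.27923936e-02,
        4.21944901e-02, -6.15320778e-05]), 'ee_pos': array([ 147.03147628, -555.4455541 ,  213.21657413]), 'ee_rot': array([-1.79998764e+02,  8.84756035e-02, -7.51762836e+01]), 'force': array([-0.86925989, -0.81635578,  0.03298901]), 'torque': array([0.02416706, 0.0180596 , 0.00184638]), 'gripper_width': 91.11312473953569}
```

View pics/top0.png

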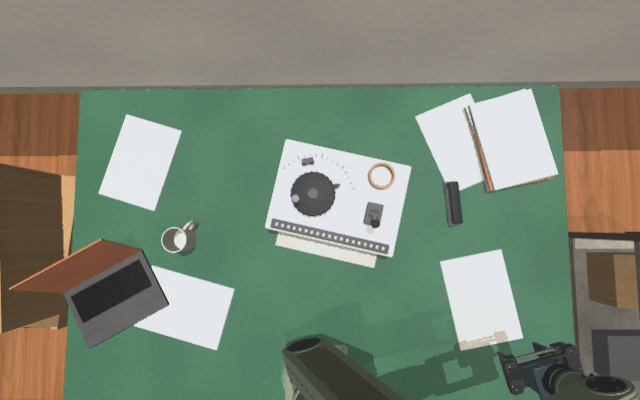

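View pics/scene0.png

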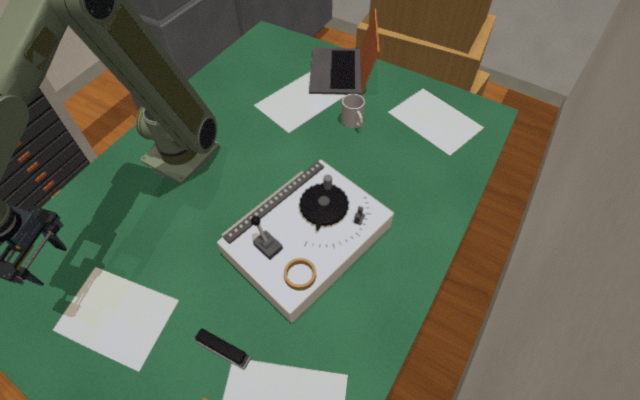

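The top view shows the wheel at about (313,194), the peg at (296,198), the pointer tip at (338,185), the gate at (308,161) and the lever ball at (375,224). The tape is at (381,176), the mug at (180,238) and the stapler at (453,203). The scene view agrees with this layout.

```bash
cat > m0.py <<'E'
from h import *
z=np.load("top0.npz"); im,d,T=z["im"],z["d"],z["T"]; p=dict(camera_matrix=z["K"],D=z["D"])
g=im.max(2); x0,y0,x1,y1=255,130,420,262
roi=np.zeros(g.shape,np.uint8); roi[y0:y1,x0:x1]=1
hsv=cv2.cvtColor(im,cv2.COLOR_BGR2HSV)
w=((hsv[...,1]<40)&(hsv[...,2]>170)&(roi>0)).astype(np.uint8)
n,l,s,c=cv2.connectedComponentsWithStats(w); k=1+s[1:,4].argmax()
cnt=max(cv2.findContours((l==k).astype(np.uint8),0,1)[0],key=cv2.contourArea)
pts=onplane(T,p,cnt[:,0,:],90)[:,:2].astype(np.float32)
r=cv2.minAreaRect(pts); print("box",r, cv2.boxPoints(r).round(0).tolist())
b=((g<70)&(roi>0)).astype(np.uint8)
bo=cv2.morphologyEx(b,cv2.MORPH_OPEN,np.ones((9,9)))
n,l,s,c=cv2.connectedComponentsWithStats(bo)
for i in range(1,n): print("dark",s[i],c[i])
k=1+s[1:,4].argmax(); cn=max(cv2.findContours((l==k).astype(np.uint8),0,1)[0],key=cv2.contourArea)
(ux,uy),rr=cv2.minEnclosingCircle(cn); print(ux,uy,rr)
uv=[c[k],(ux,uy),(296,198),(338,185),(308,161),(375,224)]
for q,h in zip(uv,(120,120,165,111,127,187)): print(np.round(q,1),h,onplane(T,p,[q],h).round(0), "depth",bydepth(T,p,[q],[d[int(q[1]),int(q[0])]]).round(0))
cr=cv2.resize(im[y0:y1,x0:x1],None,fx=4.5,fy=4.5,interpolation=cv2.INTER_CUBIC); cv2.imwrite("pics/crop0.png",cr)
E
python3 m0.py; python3 - <<'E'
from h import *
p=env.camera_params("wrist"); print(np.array(p["hand_eye"]).round(2).tolist(),p["camera_matrix"])
E
```

```text
box ((587.2749633789062, -71.014892578125), (418.92041015625, 299.74664306640625), 77.0708236694336) [[394.0, -242.0], [686.0, -309.0], [780.0, 100.0], [488.0, 167.0]]
[[1.0, 0.0, -0.0, 0.04], [0.0, -0.96, -0.28, -80.82], [-0.0, 0.28, -0.96, -170.2], [0.0, 0.0, 0.0, 1.0]] [[306.00708105   0.         320.99865317]
 [  0.         306.00708105 196.48533643]
 [  0.           0.           1.        ]]Traceback (most recent call last):
  File "m0.py", line 15, in <module>
    k=1+s[1:,4].argmax(); cn=max(cv2.findContours((l==k).astype(np.uint8),0,1)[0],key=cv2.contourArea)
        ~~~~~~~~~~~~~~^^
ValueError: attempt to get argmax of an empty sequence
```

```bash
sed -i 's/b=((g<70)/print(im[194,[300,313,320]],im[180,313]); b=((g<100)/; s/np.ones((9,9))/np.ones((7,7),np.uint8)/' m0.py; python3 m0.py
```

```text
box ((587.2749633789062, -71.014892578125), (418.92041015625, 299.74664306640625), 77.0708236694336) [[394.0, -242.0], [686.0, -309.0], [780.0, 100.0], [488.0, 167.0]]
[[ 82  81  80]
 [125 126 125]
 [ 89  87  88]] [87 85 85]
dark [ 293  173   42   43 1312] [313.72637195 193.50304878]
312.7705383300781 193.67874145507812 22.01263427734375
[313.7 193.5] 120 [[595.   5. 120.]] depth [[595.   5. 124.]]
[312.8 193.7] 120 [[595.   8. 120.]] depth [[594.   8. 124.]]
[296 198] 165 [[578.  57. 165.]] depth [[578.  58. 164.]]
[338 185] 111 [[623. -71. 111.]] depth [[622. -71. 115.]]
[308 161] 127 [[697.  23. 127.]] depth [[703.  24.  95.]]
[375 224] 187 [[ 499. -175.  187.]] depth [[ 499. -173.  203.]]
```

Box 419x300 and hub (595,8.5) agree two ways, and peg and pointer are consistent (wheel ≈ -1.0 rad, gate ≈ 0.36 rad). I'll move to a hover above the peg with the jaws along the tangent.

```bash
R='{"xyz":[-0.483,-0.573,-0.045],"roll":-95,"jaw":0}'; python3 -m pendant '[{"xyz":[-0.483,-0.573,-0.045],"roll":-95,"jaw":0},{"xyz":[-0.483,-0.573,-0.045],"roll":-95,"jaw":0},{"xyz":[-0.483,-0.573,-0.045],"roll":-95,"jaw":0},{"xyz":[-0.483,-0.573,-0.045],"roll":-95,"jaw":0},{"xyz":[-0.483,-0.573,-0.045],"roll":-95,"jaw":0},{"xyz":[-0.483,-0.573,-0.045],"roll":-95,"jaw":0},{"xyz":[-0.483,-0.573,-0.045],"roll":-95,"jaw":0},{"xyz":[-0.483,-0.573,-0.045],"roll":-95,"jaw":0}]'
cat >> h.py <<'E'
def go(x,y,z,yaw,s=None):
    "tool-axis shift (m) and roll (deg) from measured pose to a world target, tool down"
    s=s or env.state(); a=np.radians(s["ee_rot"][2]); d=np.array([x,y,z])-s["ee_pos"]
    print("xyz",(np.array([d[0]*np.cos(a)+d[1]*np.sin(a), d[0]*np.sin(a)-d[1]*np.cos(a), -d[2]])/1000).round(4).tolist(),"roll",round((s["ee_rot"][2]-yaw+180)%360-180,1),"| at",s["ee_pos"].round(1),s["ee_rot"].round(1),"F",s["force"].round(1),"w",round(s["gripper_width"],1),"t",s["time_s"])
E
python3 -c "
from h import *
go(577,58,260,19.7)"
```

```text
time_s: 1.1
ee_pos: [434.4, -145.4, 243.9]
ee_rot: [180.0, -0.0, 11.1]
force: [0.9, -1.3, 0.1]
gripper_width: 91.3
xyz [0.1791, -0.1721, -0.0161] roll -8.6 | at [ 434.4 -145.4  243.9] [180.   -0.   11.1] F [ 0.9 -1.3  0.1] w 91.3 t 1.1
```

```bash
python3 -m pendant '[{"xyz":[0.179,-0.172,-0.016],"roll":-8.6,"jaw":0},{"xyz":[0.179,-0.172,-0.016],"roll":-8.6,"jaw":0},{"xyz":[0.179,-0.172,-0.016],"roll":-8.6,"jaw":0},{"xyz":[0.179,-0.172,-0.016],"roll":-8.6,"jaw":0},{"xyz":[0.179,-0.172,-0.016],"roll":-8.6,"jaw":0},{"xyz":[0.179,-0.172,-0.016],"roll":-8.6,"jaw":0},{"xyz":[0.179,-0.172,-0.016],"roll":-8.6,"jaw":0},{"xyz":[0.179,-0.172,-0.016],"roll":-8.6,"jaw":0}]'
python3 - <<'E'
from h import *
p=env.camera_params("wrist"); T=c2w(p); im,d=env.grab_frame("wrist")
cv2.imwrite("pics/w1.png",im); np.savez("w1.npz",im=im,d=d,T=T,K=p["camera_matrix"],D=p["D"])
go(577,58,260,19.7)
E
```

```text
time_s: 2.1
ee_pos: [576.9, 54.0, 260.2]
ee_rot: [180.0, -0.0, 19.3]
force: [-0.1, 0.5, -0.4]
gripper_width: 91.1
xyz [0.0013, -0.0036, 0.0002] roll -0.4 | at [577.   54.2 260.2] [180.   -0.   19.3] F [ 0.3 -0.7  0. ] w 91.1 t 2.15
```

View pics/w1.png

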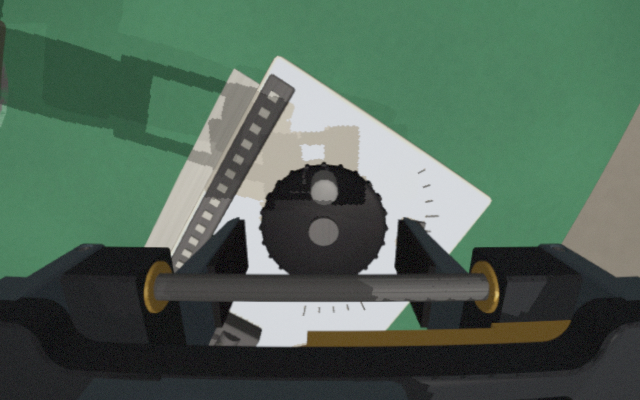

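The wrist view shows the peg at (323,190) and the hub cap at (323,232), with the pointer and gate hidden by the gripper. I'll shift along tool +y so the camera sits over the hub.

```bash
python3 -m pendant '[{"xyz":[0.03,0.05,-0.02],"roll":0,"jaw":0},{"xyz":[0.03,0.1,-0.03],"roll":0,"jaw":0},{"xyz":[0.03,0.15,-0.03],"roll":0,"jaw":0},{"xyz":[0.03,0.18,-0.03],"roll":0,"jaw":0},{"xyz":[0.03,0.18,-0.03],"roll":0,"jaw":0},{"xyz":[0.03,0.18,-0.03],"roll":0,"jaw":0},{"xyz":[0.03,0.18,-0.03],"roll":0,"jaw":0},{"xyz":[0.03,0.18,-0.03],"roll":0,"jaw":0}]'
python3 - <<'E'
from h import *
p=env.camera_params("wrist"); T=c2w(p); im,d=env.grab_frame("wrist")
cv2.imwrite("pics/w2.png",im); np.savez("w2.npz",im=im,d=d,T=T,K=p["camera_matrix"],D=p["D"])
go(577,58,260,19.7)
E
```

```text
time_s: 3.15
ee_pos: [665.2, -103.6, 290.3]
ee_rot: [180.0, -0.0, 19.4]
force: [0.3, -0.1, 0.2]
gripper_width: 91.6
xyz [-0.0294, -0.1819, 0.0303] roll -0.3 | at [ 665.3 -103.8  290.3] [180.   -0.   19.4] F [ 0.3  0.2 -0.5] w 91.0 t 3.2
```

View pics/w2.png

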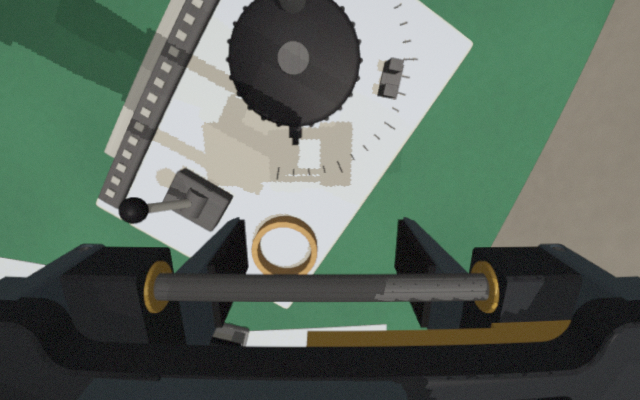

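This frame shows the hub cap at (293,58), the pointer tip at (295,142), the gate prongs at about (397,65) and (389,90), and the ball at (133,210). I'll measure these.

```bash
cat > m2.py <<'E'
from h import *
z=np.load("w2.npz"); im,d,T=z["im"],z["d"],z["T"]; p=dict(camera_matrix=z["K"],D=z["D"])
g=cv2.cvtColor(im,cv2.COLOR_BGR2GRAY)
def comps(mask,x0,y0,x1,y1,amin=15):
    m=np.zeros(g.shape,np.uint8); m[y0:y1,x0:x1]=mask[y0:y1,x0:x1]
    n,l,s,c=cv2.connectedComponentsWithStats(m); return [(l==i,s[i],c[i]) for i in range(1,n) if s[i,4]>=amin]
print("gray cap",g[58,293],"wheel",g[80,270],"prong",g[66,397],g[78,393],g[90,388])
cap=max(comps((g>g[58,293]-25).astype(np.uint8),270,35,316,82),key=lambda a:a[1][4])
hub=onplane(T,p,[cap[2]],126)[0]; print("cap",cap[1],cap[2],hub)
dep=bydepth(T,p,np.argwhere(np.ones(g.shape))[:,::-1],d.ravel()).reshape(400,640,3)
q=dep[50:105,370:420]; print("gate high px", [ (int(u)+370,int(v)+50) for v,u in np.argwhere(q[...,2]>118)][:3],(q[...,2]>118).sum())
hi=(dep[...,2]>117).astype(np.uint8)
for m,s,c in comps(hi,365,45,420,110,8):
    P=onplane(T,p,[c],127)[0]; v=P-hub; print("prong",s,c,P.round(1),np.hypot(*v[:2]).round(1),np.degrees(np.arctan2(v[1],v[0])).round(2))
for t in (((133,210),187),((295,142),111),((292,0),165)):
    P=onplane(T,p,[t[0]],t[1])[0]; v=P-hub; print(t,P.round(1),np.hypot(*v[:2]).round(1),np.degrees(np.arctan2(v[1],v[0])).round(2))
a=cv2.resize(im[40:110,360:430],None,fx=5.5,fy=5.5,interpolation=cv2.INTER_CUBIC); b=cv2.resize(im[100:170,260:330],None,fx=5.5,fy=5.5,interpolation=cv2.INTER_CUBIC)
cv2.imwrite("pics/c2.png",np.hstack([a,b]))
E
python3 m2.py
```

```text
gray cap 105 wheel 51 prong 114 116 113
cap [278  41  31  34 828] [292.99275362  57.34178744] [595.72059259   8.27315203 126.        ]
gate high px [(413, 56), (391, 57), (392, 57)] 392
prong [388  57  16  16 202] [395.21782178  64.47524752] [696.2  36.7 127. ] 104.4 15.79
prong [382  83  17  15 190] [389.72631579  90.03157895] [700.5  11.6 127. ] 104.8 1.81
((133, 210), 187) [ 498.5 -177.5  187. ] 209.7 -117.63
((295, 142), 111) [623.8 -74.6 111. ] 87.5 -71.27
((292, 0), 165) [585.2  48.4 165. ] 41.5 104.76
```

View pics/c2.png

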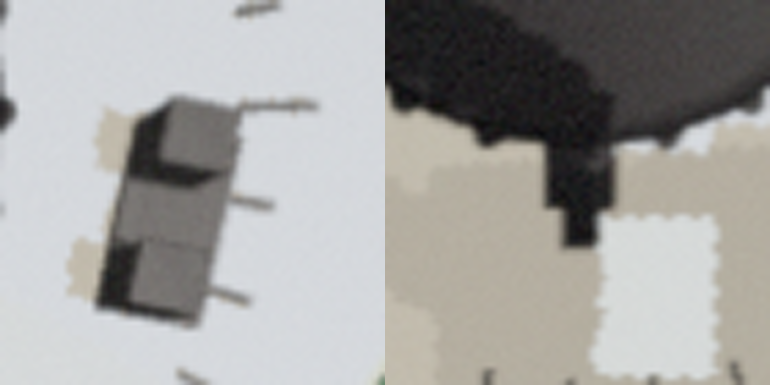

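Prongs are at radius 104.5 mm, 14.0° apart (expected 105 and 14.2°), so the gap is at 8.8° world. The pointer is at -71.3°, so the wheel must turn about +80°. Next I'll go above the peg (578, 60.4).

```bash
python3 -m pendant '[{"xyz":[-0.007,-0.046,0],"roll":0.7,"jaw":0},{"xyz":[-0.014,-0.092,0.02],"roll":0.7,"jaw":0},{"xyz":[-0.021,-0.138,0.04],"roll":0.7,"jaw":0},{"xyz":[-0.028,-0.184,0.06],"roll":0.7,"jaw":0},{"xyz":[-0.028,-0.184,0.09],"roll":0.7,"jaw":0.2},{"xyz":[-0.028,-0.184,0.09],"roll":0.7,"jaw":0.2},{"xyz":[-0.028,-0.184,0.09],"roll":0.7,"jaw":0.2},{"xyz":[-0.028,-0.184,0.09],"roll":0.7,"jaw":0.2}]' 5
python3 -c "
from h import *
go(578.1,60.4,130,18.7)"
```

```text
time_s: 4.2
ee_pos: [579.0, 59.3, 201.3]
ee_rot: [180.0, -0.1, 18.6]
force: [0.1, -0.4, -1.4]
gripper_width: 72.8
xyz [-0.0005, -0.0014, 0.0713] roll -0.1 | at [579.   59.3 201.3] [ 1.80e+02 -1.00e-01  1.86e+01] F [ 0.1 -0.4 -1.4] w 72.8 t 4.2
```

```bash
python3 -m pendant '[{"xyz":[0,-0.001,0.03],"roll":0,"jaw":0.2},{"xyz":[0,-0.001,0.055],"roll":0,"jaw":0.2},{"xyz":[0,-0.001,0.071],"roll":0,"jaw":0.2},{"xyz":[0,-0.001,0.071],"roll":0,"jaw":0.6},{"xyz":[0,-0.001,0.071],"roll":0,"jaw":1},{"xyz":[0,-0.001,0.071],"roll":0,"jaw":1},{"xyz":[0,-0.001,0.071],"roll":0,"jaw":1},{"xyz":[0,-0.001,0.071],"roll":0,"jaw":1}]' 15
cat > arc.py <<'E'
# tool-axis rows for turning about the hub: a point at the TCP moves on the circle by t degrees (anticlockwise), tool turning with it
import sys; from h import *
s=env.state(); hub=np.array([595.7,8.3]); v=s["ee_pos"][:2]-hub; a=np.radians(s["ee_rot"][2])
print("r",np.hypot(*v),"ang",np.degrees(np.arctan2(v[1],v[0])),"yaw",s["ee_rot"][2],"F",s["force"].round(1),"w",s["gripper_width"],"z",s["ee_pos"][2],"t",s["time_s"])
v=v*55/np.hypot(*v)
for t in map(float,sys.argv[1:]):
    r=np.radians(t); w=np.array([v[0]*np.cos(r)-v[1]*np.sin(r),v[0]*np.sin(r)+v[1]*np.cos(r)])-(s["ee_pos"][:2]-hub)
    print(t,np.round([(w[0]*np.cos(a)+w[1]*np.sin(a))/1e3,(w[0]*np.sin(a)-w[1]*np.cos(a))/1e3],4).tolist(),"roll",-t)
E
python3 arc.py 6 12 18 24 30 36 42 42
```

```text
time_s: 5.2
ee_pos: [577.6, 60.6, 129.2]
ee_rot: [180.0, -0.0, 18.7]
force: [-4.3, -1.0, 2.3]
gripper_width: 25.7
r 55.30667801799005 ang 109.08087835159225 yaw 18.67327094942061 F [-4.3 -1.   2.3] w 25.686217358234124 z 129.23659480747952 t 5.2
6.0 [-0.0057, 0.0006] roll -6.0
12.0 [-0.0114, 0.0016] roll -12.0
18.0 [-0.017, 0.0031] roll -18.0
24.0 [-0.0223, 0.0052] roll -24.0
30.0 [-0.0274, 0.0079] roll -30.0
36.0 [-0.0323, 0.011] roll -36.0
42.0 [-0.0367, 0.0147] roll -42.0
42.0 [-0.0367, 0.0147] roll -42.0
```

The peg is gripped (width 25.7, r = 55.3, as expected). I'll turn the first half.

```bash
python3 -m pendant '[{"xyz":[-0.0057,0.0006,0],"roll":-6,"jaw":1},{"xyz":[-0.0114,0.0016,0],"roll":-12,"jaw":1},{"xyz":[-0.017,0.0031,0],"roll":-18,"jaw":1},{"xyz":[-0.0223,0.0052,0],"roll":-24,"jaw":1},{"xyz":[-0.0274,0.0079,0],"roll":-30,"jaw":1},{"xyz":[-0.0323,0.011,0],"roll":-36,"jaw":1},{"xyz":[-0.0367,0.0147,0],"roll":-42,"jaw":1},{"xyz":[-0.0367,0.0147,0],"roll":-42,"jaw":1}]' 15
python3 arc.py 6 12 18 24 30 34 37.5
```

```text
time_s: 6.2
ee_pos: [547.1, 35.0, 129.2]
ee_rot: [-180.0, 0.0, 60.6]
force: [-2.2, 2.0, 3.0]
gripper_width: 25.7
r 55.477317563148084 ang 151.25444240064022 yaw 60.6130601126464 F [-2.2  2.   3. ] w 25.656557219239794 z 129.22214657912576 t 6.2
6.0 [-0.0057, 0.0008] roll -6.0
12.0 [-0.0114, 0.0018] roll -12.0
18.0 [-0.017, 0.0034] roll -18.0
24.0 [-0.0223, 0.0055] roll -24.0
30.0 [-0.0274, 0.0082] roll -30.0
34.0 [-0.0306, 0.0102] roll -34.0
37.5 [-0.0333, 0.0122] roll -37.5
```

Target is a peg angle of 188.8°, which is 37.5° more.

```bash
python3 -m pendant '[{"xyz":[-0.0057,0.0008,0],"roll":-6,"jaw":1},{"xyz":[-0.0114,0.0018,0],"roll":-12,"jaw":1},{"xyz":[-0.017,0.0034,0],"roll":-18,"jaw":1},{"xyz":[-0.0223,0.0055,0],"roll":-24,"jaw":1},{"xyz":[-0.0274,0.0082,0],"roll":-30,"jaw":1},{"xyz":[-0.0306,0.0102,0],"roll":-34,"jaw":1},{"xyz":[-0.0333,0.0122,0],"roll":-37.5,"jaw":1},{"xyz":[-0.0333,0.0122,0],"roll":-37.5,"jaw":1}]' 15
python3 arc.py
```

```text
time_s: 7.2
ee_pos: [540.6, 0.2, 129.2]
ee_rot: [-179.8, -0.0, 98.1]
force: [-4.3, 1.2, 5.5]
gripper_width: 25.6
r 55.65308475932567 ang -171.61229886512123 yaw 98.0795525683337 F [-4.3  1.2  5.5] w 25.621089989970017 z 129.18270072215935 t 7.2
```

```bash
python3 -m pendant '[{"xyz":[0,0,0],"roll":0,"jaw":0.4},{"xyz":[0,0,0],"roll":0,"jaw":0.4},{"xyz":[0,0,0],"roll":0,"jaw":0.4},{"xyz":[0,0,-0.02],"roll":0,"jaw":0.4},{"xyz":[0,0,-0.05],"roll":0,"jaw":0.4},{"xyz":[0,0,-0.1],"roll":0,"jaw":0.4},{"xyz":[0,0,-0.15],"roll":10,"jaw":0.4},{"xyz":[0,0,-0.16],"roll":20,"jaw":0.4}]'
python3 -c "
from h import *
go(665,-100,290,19.4)"
```

```text
time_s: 8.2
ee_pos: [543.7, -0.2, 292.9]
ee_rot: [179.6, -0.1, 77.8]
force: [0.1, 0.0, -0.5]
gripper_width: 54.6
xyz [-0.0719, 0.1396, 0.0029] roll 58.4 | at [ 5.437e+02 -2.000e-01  2.929e+02] [ 1.796e+02 -1.000e-01  7.780e+01] F [ 0.1  0.  -0.5] w 54.6 t 8.2
```

```bash
python3 -m pendant '[{"xyz":[-0.012,0.023,0.003],"roll":10,"jaw":0.4},{"xyz":[-0.024,0.046,0.003],"roll":20,"jaw":0.4},{"xyz":[-0.036,0.07,0.003],"roll":30,"jaw":0.4},{"xyz":[-0.048,0.093,0.003],"roll":40,"jaw":0.4},{"xyz":[-0.06,0.116,0.003],"roll":50,"jaw":0.4},{"xyz":[-0.072,0.14,0.003],"roll":58.4,"jaw":0.4},{"xyz":[-0.072,0.14,0.003],"roll":58.4,"jaw":0.4},{"xyz":[-0.072,0.14,0.003],"roll":58.4,"jaw":0.4}]'
python3 - <<'E'
from h import *
p=env.camera_params("wrist"); T=c2w(p); im,d=env.grab_frame("wrist")
np.savez("w3.npz",im=im,d=d,T=T,K=p["camera_matrix"],D=p["D"])
go(665,-100,290,19.4)
uv=cv2.resize(im[0:220,100:440],None,fx=2.3,fy=2.3,interpolation=cv2.INTER_CUBIC); cv2.imwrite("pics/w3.png",uv)
E
```

```text
time_s: 9.2
ee_pos: [663.7, -98.9, 285.6]
ee_rot: [-180.0, 0.0, 19.9]
force: [-1.0, -0.3, 0.1]
gripper_width: 54.7
xyz [0.0009, 0.0017, -0.004] roll 0.5 | at [663.6 -98.7 286. ] [-180.     0.    19.9] F [ 0.2  0.7 -0.3] w 54.8 t 9.25
```

View pics/w3.png

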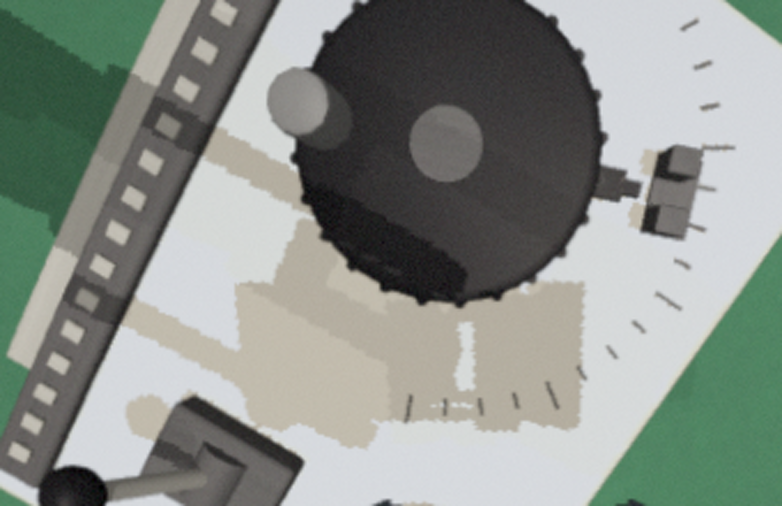

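The pointer tip (crop 640,189) stands beside the gap between the prong tops (crop 686,163 and 675,222). I'll measure the offset.

```bash
cat > m3.py <<'E'
from h import *
import sys
z=np.load(sys.argv[1]); im,d,T=z["im"],z["d"],z["T"]; p=dict(camera_matrix=z["K"],D=z["D"])
g=cv2.cvtColor(im,cv2.COLOR_BGR2GRAY); uv=np.argwhere(np.ones(g.shape))[:,::-1].astype(float)
D3=bydepth(T,p,uv,d.ravel())
m=np.hypot(*(uv-[293,62]).T)<24; cap=np.median(uv[m&(g.ravel()>85)&(D3[:,2]>115)],0); cap=uv[m&(g.ravel()>80)].mean(0); hub=onplane(T,p,[cap],126)[0]
print("hub",cap,hub.round(1))
def pol(P): v=P[:,:2]-hub[:2]; return np.hypot(*v.T),np.degrees(np.arctan2(v[:,1],v[:,0]))
r,a=pol(onplane(T,p,uv,111)); m=(r>82)&(r<89)&(abs(a-9)<15)&(g.ravel()<110)
print("tip",m.sum(),uv[m].mean(0).round(1),"angle",a[m].mean().round(2),"width",(np.ptp(np.radians(a[m]))*86).round(1))
r,a=pol(onplane(T,p,uv,127)); 
G=(D3[:,2]>122)&(r>97)&(r<113)&(abs(a-9)<16); l=a>9
print("prongs",[ (int((G&k).sum()),a[G&k].mean().round(2),r[G&k].mean().round(1)) for k in (l,~l)],"mid",np.mean([a[G&l].mean(),a[G&~l].mean()]).round(2), "inner",a[G&l].min().round(1),a[G&~l].max().round(1))
r2,a2=pol(onplane(T,p,uv,165)); pg=(D3[:,2]>160)&(abs(r2-55)<20); P=onplane(T,p,[uv[pg].mean(0)],165); print("peg",P.round(1),pol(P))
b=(g.ravel()<45)&(np.hypot(*(uv-[132,211]).T)<22); (bc,br)=cv2.minEnclosingCircle(uv[b].astype(np.float32)); print("ball",bc,br,"mean",uv[b].mean(0),onplane(T,p,[uv[b].mean(0)],187).round(1))
E
python3 m3.py w3.npz
```

```text
hub [293.55687204  61.95734597] [595.7   8.2 126. ]
tip 44 [373.6  81.7] angle 7.86 width 6.6
prongs [(184, np.float64(16.04), np.float64(105.2)), (177, np.float64(1.98), np.float64(105.3))] mid 9.01 inner 12.3 5.4
peg [[ 5.474e+02 -3.000e-01  1.650e+02]] (array([49.0245847]), array([-170.05804714]))
ball (131.3204345703125, 214.54144287109375) 14.751932144165039 mean [131.0952381  215.08241758] [[ 498.7 -177.2  187. ]]
```

The pointer is 1.1° (1.7 mm) short of the gap's middle. That is inside the gap, but I'll re-grip and trim it.

```bash
python3 -c "
from h import *
go(541.2,0.6,200,98)"
```

```text
xyz [-0.0814, -0.135, 0.086] roll -78.1 | at [663.6 -98.7 286. ] [-180.     0.    19.9] F [ 0.2  0.7 -0.3] w 54.8 t 9.25
```

```bash
python3 -m pendant '[{"xyz":[-0.0135,-0.0225,0],"roll":-10,"jaw":0.4},{"xyz":[-0.027,-0.045,0],"roll":-20,"jaw":0.4},{"xyz":[-0.041,-0.068,0],"roll":-30,"jaw":0.4},{"xyz":[-0.054,-0.09,0.02],"roll":-40,"jaw":0.4},{"xyz":[-0.068,-0.113,0.04],"roll":-50,"jaw":0.4},{"xyz":[-0.0814,-0.135,0.06],"roll":-60,"jaw":0.4},{"xyz":[-0.0814,-0.135,0.08],"roll":-70,"jaw":0.4},{"xyz":[-0.0814,-0.135,0.086],"roll":-78,"jaw":0.4}]'
python3 -c "
from h import *
go(541.2,0.6,130,98)"
```

```text
time_s: 10.25
ee_pos: [540.1, 1.1, 199.3]
ee_rot: [-179.9, -0.0, 98.2]
force: [0.3, 0.3, 0.2]
gripper_width: 54.7
xyz [-0.0007, 0.001, 0.0693] roll 0.2 | at [540.1   1.1 199.3] [-179.9   -0.    98.2] F [0.3 0.3 0.2] w 54.7 t 10.25
```

```bash
python3 -m pendant '[{"xyz":[-0.0005,0.001,0.03],"roll":0,"jaw":0.4},{"xyz":[-0.0005,0.001,0.055],"roll":0,"jaw":0.4},{"xyz":[-0.0005,0.001,0.069],"roll":0,"jaw":0.4},{"xyz":[-0.0005,0.001,0.069],"roll":0,"jaw":0.6},{"xyz":[-0.0005,0.001,0.069],"roll":0,"jaw":1},{"xyz":[-0.0005,0.001,0.069],"roll":0,"jaw":1},{"xyz":[-0.0005,0.001,0.069],"roll":0,"jaw":1},{"xyz":[-0.0005,0.001,0.069],"roll":0,"jaw":1}]' 15
python3 arc.py
```

```text
time_s: 11.25
ee_pos: [543.5, 0.1, 131.9]
ee_rot: [179.9, -0.0, 97.8]
force: [-0.3, 0.9, 5.1]
gripper_width: 25.5
r 52.82865379777207 ang -171.07251263658603 yaw 97.76527910924544 F [-0.3  0.9  5.1] w 25.485398493747027 z 131.87654042583338 t 11.25
```

```bash
python3 -m pendant '[{"xyz":[-0.0004,0,0],"roll":-0.4,"jaw":1},{"xyz":[-0.0007,0,0],"roll":-0.7,"jaw":1},{"xyz":[-0.0007,0,0],"roll":-0.7,"jaw":1},{"xyz":[-0.0007,0,0],"roll":-0.7,"jaw":1},{"xyz":[-0.0007,0,0],"roll":-0.7,"jaw":1},{"xyz":[-0.0007,0,0],"roll":-0.7,"jaw":1},{"xyz":[-0.0007,0,0],"roll":-0.7,"jaw":1},{"xyz":[-0.0007,0,0],"roll":-0.7,"jaw":1}]' 15
python3 arc.py; python3 -m pendant '[{"xyz":[0,0,0],"roll":0,"jaw":0.4},{"xyz":[0,0,0],"roll":0,"jaw":0.4},{"xyz":[0,0,0],"roll":0,"jaw":0.4},{"xyz":[0,0,-0.02],"roll":0,"jaw":0.4},{"xyz":[0,0,-0.05],"roll":0,"jaw":0.4},{"xyz":[0,0,-0.1],"roll":0,"jaw":0.4},{"xyz":[0,0,-0.15],"roll":10,"jaw":0.6},{"xyz":[0,0,-0.16],"roll":20,"jaw":0.8}]'
python3 -c "
from h import *
go(665,-100,288,19.9)"
```

```text
time_s: 12.25
ee_pos: [543.6, -0.3, 131.9]
ee_rot: [179.9, -0.0, 98.4]
force: [-1.2, 2.6, 5.1]
gripper_width: 25.9
r 52.81935321232763 ang -170.5949605845857 yaw 98.44745619872286 F [-1.2  2.6  5.1] w 25.870056356887602 z 131.8728527117844 t 12.25
time_s: 13.25
ee_pos: [544.6, -1.0, 294.8]
ee_rot: [179.6, -0.1, 78.1]
force: [-0.7, -0.1, -0.2]
gripper_width: 37.7
xyz [-0.0722, 0.1381, 0.0068] roll 58.2 | at [544.6  -1.  294.8] [ 1.796e+02 -1.000e-01  7.810e+01] F [-0.7 -0.1 -0.2] w 37.7 t 13.25
```

```bash
python3 -m pendant '[{"xyz":[-0.012,0.023,0.003],"roll":10,"jaw":0.8},{"xyz":[-0.024,0.046,0.005],"roll":20,"jaw":0.8},{"xyz":[-0.036,0.07,0.005],"roll":30,"jaw":0.8},{"xyz":[-0.048,0.093,0.005],"roll":40,"jaw":1},{"xyz":[-0.06,0.116,0.005],"roll":50,"jaw":1},{"xyz":[-0.072,0.138,0.005],"roll":58.2,"jaw":1},{"xyz":[-0.072,0.138,0.005],"roll":58.2,"jaw":1},{"xyz":[-0.072,0.138,0.005],"roll":58.2,"jaw":1}]'
cat > snap.py <<'E'
import sys; from h import *
p=env.camera_params("wrist"); T=c2w(p); im,d=env.grab_frame("wrist")
np.savez(sys.argv[1]+".npz",im=im,d=d,T=T,K=p["camera_matrix"],D=p["D"]); cv2.imwrite(f"pics/{sys.argv[1]}.png",im)
E
python3 snap.py w4; python3 m3.py w4.npz; python3 -c "
from h import *
go(665,-100,288,19.9)"
```

```text
time_s: 14.25
ee_pos: [663.3, -98.6, 285.6]
ee_rot: [-180.0, 0.1, 20.4]
force: [0.4, -0.2, 0.3]
gripper_width: 0.6
hub [294.9584323  62.0736342] [595.7   8.3 126. ]
tip 44 [374.8  81. ] angle 8.87 width 7.7
prongs [(183, np.float64(15.96), np.float64(105.0)), (177, np.float64(1.93), np.float64(105.2))] mid 8.94 inner 12.3 5.4
peg [[548.4  -0.8 165. ]] (array([48.1274747]), array([-169.22014591]))
ball (131.292236328125, 213.53652954101562) 14.780491828918457 mean [130.99089253 213.90528233] [[ 498.7 -177.2  187. ]]
xyz [0.0011, 0.0021, -0.0021] roll 0.5 | at [663.3 -98.4 285.9] [-180.     0.    20.4] F [-0.2  0.8  0.6] w 0.5 t 14.3
```

View pics/w4.png

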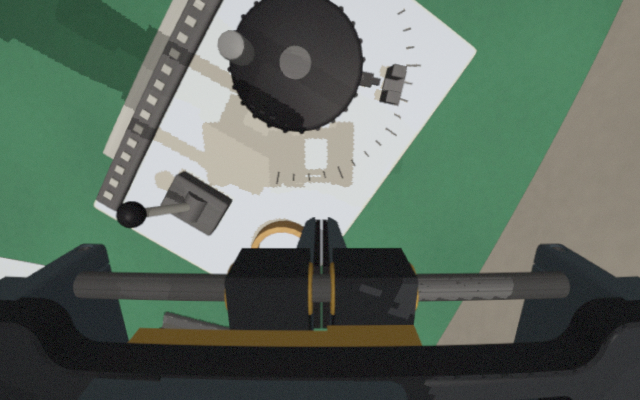

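The view confirms it: the pointer is at 8.87° and the gate middle at 8.94°. The ball at (131,214) px is (499,-177), consistent with the hinge geometry (lean 0.40 rad, my = -202). Now I'll place the shut fingers in front of the ball.

```bash
python3 -c "
from h import *
go(451.3,-164.8,250,77.1)"
```

```text
xyz [-0.2218, -0.0115, 0.0359] roll -56.7 | at [663.3 -98.4 285.9] [-180.     0.    20.4] F [-0.2  0.8  0.6] w 0.5 t 14.3
```

```bash
python3 -m pendant '[{"xyz":[-0.037,-0.002,0],"roll":-9.5,"jaw":1},{"xyz":[-0.074,-0.004,0],"roll":-19,"jaw":1},{"xyz":[-0.111,-0.006,0],"roll":-28.5,"jaw":1},{"xyz":[-0.148,-0.008,0],"roll":-38,"jaw":1},{"xyz":[-0.185,-0.01,0.01],"roll":-47.5,"jaw":1},{"xyz":[-0.222,-0.0115,0.02],"roll":-56.7,"jaw":1},{"xyz":[-0.222,-0.0115,0.036],"roll":-56.7,"jaw":1},{"xyz":[-0.222,-0.0115,0.036],"roll":-56.7,"jaw":1}]'
python3 -c "
from h import *
go(451.3,-164.8,176,77.1)"
```

```text
time_s: 15.3
ee_pos: [450.3, -164.3, 249.6]
ee_rot: [-179.9, -0.0, 77.0]
force: [-0.2, -0.2, 0.0]
gripper_width: 0.6
xyz [-0.0002, 0.0011, 0.0736] roll -0.1 | at [ 450.3 -164.3  249.6] [-179.9   -0.    77. ] F [-0.2 -0.2  0. ] w 0.6 t 15.3
```

```bash
python3 -m pendant '[{"xyz":[0,0,0.03],"roll":0,"jaw":1},{"xyz":[0,0,0.06],"roll":0,"jaw":1},{"xyz":[0,0,0.0735],"roll":0,"jaw":1},{"xyz":[0,0,0.0735],"roll":0,"jaw":1},{"xyz":[0,0.012,0.0735],"roll":0,"jaw":1},{"xyz":[0,0.024,0.0735],"roll":0,"jaw":1},{"xyz":[0,0.036,0.0735],"roll":0,"jaw":1},{"xyz":[0,0.048,0.0735],"roll":0,"jaw":1}]'
python3 snap.py w5
```

```text
time_s: 16.3
ee_pos: [499.5, -176.2, 176.6]
ee_rot: [180.0, 0.0, 77.0]
force: [-0.8, 0.2, 0.6]
gripper_width: 0.9
```

View pics/w5.png

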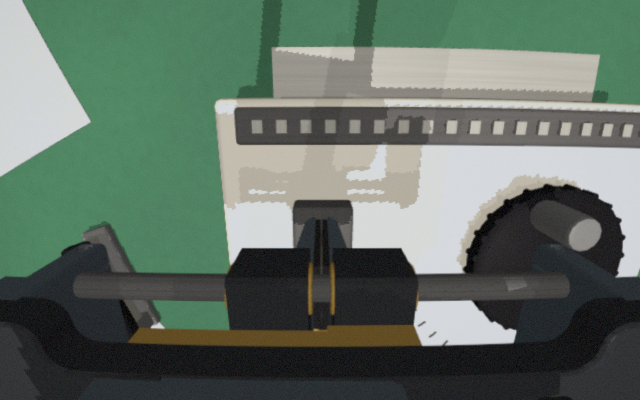

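The ball is hidden beyond the fingers and none is on the near side, so it is being pushed. I'll push on towards the stop.

```bash
python3 -m pendant '[{"xyz":[0,0.01,0],"roll":0,"jaw":1},{"xyz":[0,0.018,0],"roll":0,"jaw":1},{"xyz":[0,0.026,0],"roll":0,"jaw":1},{"xyz":[0,0.032,0],"roll":0,"jaw":1},{"xyz":[0,0.037,0],"roll":0,"jaw":1},{"xyz":[0,0.041,0],"roll":0,"jaw":1},{"xyz":[0,0.043,0],"roll":0,"jaw":1},{"xyz":[0,0.043,0],"roll":0,"jaw":1}]'
python3 -m pendant '[{"xyz":[0,0.001,0],"roll":0,"jaw":1},{"xyz":[0,0.001,0],"roll":0,"jaw":1},{"xyz":[0,0.002,0],"roll":0,"jaw":1},{"xyz":[0,0.002,0],"roll":0,"jaw":1},{"xyz":[0,0.003,0],"roll":0,"jaw":1},{"xyz":[0,0.003,0],"roll":0,"jaw":1},{"xyz":[0,0.003,0],"roll":0,"jaw":1},{"xyz":[0,0.003,0],"roll":0,"jaw":1}]'
```

```text
time_s: 17.35
ee_pos: [540.5, -185.7, 176.5]
ee_rot: [180.0, 0.0, 77.0]
force: [-0.8, -0.0, -0.6]
gripper_width: 0.3
time_s: 18.35
ee_pos: [541.9, -186.0, 176.3]
ee_rot: [-179.8, 0.0, 77.0]
force: [-5.5, 1.7, 0.0]
gripper_width: 0.5
```

Force rises at the predicted stop position. I'll push slightly more to confirm.

```bash
python3 -m pendant '[{"xyz":[0,0.001,0],"roll":0,"jaw":1},{"xyz":[0,0.002,0],"roll":0,"jaw":1},{"xyz":[0,0.003,0],"roll":0,"jaw":1},{"xyz":[0,0.004,0],"roll":0,"jaw":1},{"xyz":[0,0.004,0],"roll":0,"jaw":1},{"xyz":[0,0.004,0],"roll":0,"jaw":1},{"xyz":[0,0.004,0],"roll":0,"jaw":1},{"xyz":[0,0.004,0],"roll":0,"jaw":1}]'
```

```text
time_s: 19.35
ee_pos: [542.3, -186.0, 176.1]
ee_rot: [-179.4, -0.0, 77.0]
force: [-12.9, 2.9, 6.0]
gripper_width: 0.8
```

The lever is at its hard stop: 13 N, with 0.4 mm of movement for 4 mm commanded. Now I'll back off, rise and check.

```bash
python3 -m pendant '[{"xyz":[0,-0.02,0],"roll":0,"jaw":1},{"xyz":[0,-0.045,0],"roll":0,"jaw":1},{"xyz":[0,-0.06,-0.01],"roll":0,"jaw":1},{"xyz":[0,-0.06,-0.05],"roll":0,"jaw":1},{"xyz":[0,-0.06,-0.1],"roll":0,"jaw":1},{"xyz":[0,-0.06,-0.11],"roll":0,"jaw":1},{"xyz":[0,-0.06,-0.11],"roll":0,"jaw":1},{"xyz":[0,-0.06,-0.11],"roll":0,"jaw":1}]'
python3 -c "
from h import *
go(665,-100,288,20.4)"
```

```text
time_s: 20.35
ee_pos: [488.2, -173.4, 285.0]
ee_rot: [-179.9, -0.0, 77.0]
force: [-0.4, -0.1, -0.2]
gripper_width: 0.1
xyz [0.1114, 0.1557, -0.003] roll 56.6 | at [ 488.2 -173.4  285. ] [-179.9   -0.    77. ] F [-0.4 -0.1 -0.2] w 0.1 t 20.35
```

```bash
python3 -m pendant '[{"xyz":[0.018,0.026,-0.003],"roll":9.5,"jaw":1},{"xyz":[0.037,0.052,-0.003],"roll":19,"jaw":1},{"xyz":[0.055,0.078,-0.003],"roll":28.5,"jaw":1},{"xyz":[0.074,0.104,-0.003],"roll":38,"jaw":1},{"xyz":[0.092,0.13,-0.003],"roll":47.5,"jaw":1},{"xyz":[0.111,0.156,-0.003],"roll":56.6,"jaw":1},{"xyz":[0.111,0.156,-0.003],"roll":56.6,"jaw":1},{"xyz":[0.111,0.156,-0.003],"roll":56.6,"jaw":1}]'
python3 snap.py w6; python3 m3.py w6.npz 2>&1 | grep -v ball
```

```text
time_s: 21.35
ee_pos: [664.9, -100.8, 288.0]
ee_rot: [-179.9, 0.2, 20.4]
force: [-0.6, 0.6, -0.8]
gripper_width: 0.4
m3.py:15: RuntimeWarning: Mean of empty slice.
  ret = um.true_divide(
hub [294.94471154  59.671875  ] [595.8   8.2 126. ]
tip 45 [374.6  78.8] angle 8.9 width 6.9
prongs [(183, np.float64(15.94), np.float64(104.9)), (178, np.float64(1.89), np.float64(105.3))] mid 8.91 inner 12.2 5.5
peg [[547.4  -1.1 165. ]] (array([49.23274272]), array([-169.06629373]))
```

View pics/w6.png

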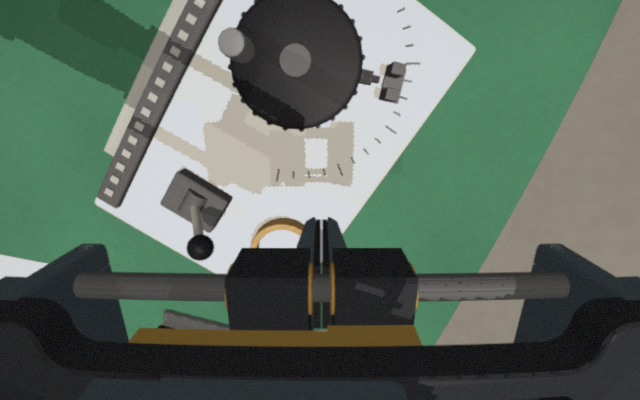

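The ball is now at (201,247), over to the far side, and the pointer is still in the gap (8.90° against 8.91°). I'll check the ball's position and the bystanders from the top camera.

```bash
python3 - <<'E'
from h import *
z=np.load("w6.npz"); p=dict(camera_matrix=z["K"],D=z["D"]); P=onplane(z["T"],p,[(201,247)],186.6)[0]
v=P[:2]-[595.7,8.3]; a=np.radians(-12.93); m=[v[0]*np.cos(a)+v[1]*np.sin(a),-v[0]*np.sin(a)+v[1]*np.cos(a)]
print("ball",P.round(1),"machine",np.round(m,1),"expect [20.7,-200]; lock",round(.5+float(np.arcsin(np.clip((m[0]+20)/85,-1,1))),2))
im,d=env.grab_frame("top"); o=np.load("top0.npz")["im"]
for n,(x,y,w,h) in dict(mug=(158,215,42,42),stapler=(442,175,25,55)).items():
    print(n,"mean abs diff",np.abs(im[y:y+h,x:x+w].astype(int)-o[y:y+h,x:x+w]).mean().round(2))
print(env.state()["force"].round(1)); env.job_done()
E
```

```text
ball [ 571.9 -190.9  186.6] machine [  21.3 -199.5] expect [20.7,-200]; lock 1.01
mug mean abs diff 0.57
stapler mean abs diff 0.74
[-0.3 -0.6 -0.2]
the job is handed in; nothing more can be done
```

The wheel is set into the gate, the lock lever is over at its far stop, and the job is handed in at about 21.5 s of the 48 s limit.

- **Wheel:** I gripped the peg lightly and turned the wheel about 80°. A look then showed the pointer 1.1° short of the gap's middle, so I re-gripped and trimmed it. The last check, after locking, put the pointer at 8.90° and the gap's middle at 8.91°.
- **Lock:** I pushed the ball with the shut fingers until it met the hard stop at about 13 N. The ball then measured (21.3, -199.5) mm in the punch's frame, where (20.7, -200) is fully locked; that is a lever angle of about 1.01 rad.
- **Bystanders:** The gate's measured angle did not change. The mug and stapler look the same in the top camera before and after. I did not compare the tape roll numerically, but the fingers never came near it.
- **At hand-in:** The gripper was hovering clear, with less than 1 N on the wrist.

No final check failed. One reading disagreed: the peg's radius in the wrist pictures was 48–49 mm instead of 55 mm. I put that down to the peg's visible side pulling the measured centre inwards, and I did not use it for positioning.

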